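# Offer up the column heater's lid to its hinge

## Task

The column heater's lid goes back on: lift the loose hinge cover straight up off its two locating pins and set it down, without dropping it, flat and right way up in the wide compartment of the parts tray. Then take the lid out of its slotted stand and lower its hinge knuckle between the two hinge lugs on the heater, lid upright with the black pad facing the column trough, until the three bores line up. Do not force it or rest it on the heater, leave the other things on the bench where they are, and finish still holding the lid there, steady, so that a colleague can push in the hinge pin.

Things in the scene. Friction and masses are not known exactly. Their poses are not given: they have to be found in the camera images.
- heater: Column heater, fixed; off-white case, 260 mm wide (y), x -75 (front panel) to +85 mm (back); z up. Origin: underside, on the bench. Open trough with a steel column in front (rim 87 mm high, x -75 to +18); rear deck 80 mm high (x +18 to +85). Cover's locating pins (6 mm thick, 9.5 mm tall) stand on the deck at x +52, y +-75 mm. Its yaw is within 0.3 rad of world.
- hinge_bore (a point): Middle of the gap between the heater's two aluminium hinge lugs, on the axis of their 9 mm bores (along y), 15 mm above the deck, 95 mm above the bench, at the heater's x +52, y 0 mm; axes as the heater's. Lugs: 22 mm thick (x), 16 mm wide (y), centred at y +-40 mm, so the gap is 64 mm; rounded tops 11 mm above the axis.
- hinge_cover: Loose off-white hinge cover, about 0.16 kg: upside-down channel 46 mm wide (x), 120 mm long (y), 34 mm tall, closed ends, a flat 3 mm tab at each end (176 mm over the tabs) with an 8 mm hole for a locating pin. Starts on the heater's deck over the lugs, axes as the heater's. Origin: middle of its underside; z up when right way up.
- lid: Loose heater lid, about 0.42 kg, upright in the stand. Origin: middle of its knuckle's bore; knuckle: tube along y, 56 mm long, 20 mm across. Off-white panel above: z +17 to +125 mm, 14 mm thick (x), 240 mm wide (y), black pad on its -x face; pinch mid top edge across x. Bores in line leave 5 mm under the knuckle, 6 mm between panel and lugs.
- stand: Fixed grey slotted stand, base 110 (x) by 190 mm (y). Origin: middle of its underside. Two combs at y +-72 mm, 85 mm high; their middle slots (18 mm wide, floor 40 mm up) carry the lid's panel, the knuckle hangs free between the combs. The lid comes out after 45 mm straight up. Its x is the lid's x, within 0.3 rad of world x.
- tray: Fixed shallow steel parts tray, 215 (x) by 140 mm (y), floor 3 mm thick, walls 14 mm high. Origin: middle of its underside. A divider at y +30 mm parts the wide empty compartment (y -67 to +28 mm, 209 mm long; the cover fits with its length along the tray's x) from a narrow one with the hinge pin and screws.
- lid_pad (a point): Point on the lid level with the bore's middle, 9 mm towards the black-pad side (the lid's -x): shows which way the lid faces.
- solvent_bottle: Bystander: brown glass solvent bottle, 90 mm wide, 210 mm tall. Origin: underside centre.
- beaker: Bystander: small glass beaker, 72 mm wide, 90 mm tall. Origin: underside centre.
- vial_rack: Bystander: white rack of six sample vials, 50 x 90 mm, 42 mm tall. Origin: underside centre.
- wrench: Bystander: steel spanner, 150 mm long, lying flat. Origin: underside centre.
- screwdriver: Bystander: screwdriver with black handle, 190 mm long, lying flat. Origin: underside centre.
- spare_column: Bystander: spare steel chromatography column, 160 mm long, lying flat. Origin: underside centre.
- fittings_jar: Bystander: clear jar with white cap, 56 mm wide, 60 mm tall. Origin: underside centre.
- hinge_pin: Bystander: steel hinge pin, 8 mm thick, 130 mm long with a round head and tapered nose, lying in the tray's narrow compartment (the colleague's, for later). Origin: underside centre.
Mind the look-alikes: they are no part of the job. There is more than one size of the lid; the job needs the middle-sized.

How it is judged:
By the outcome, as a careful person would: the job done as asked, in the order asked, and still so for the second after the job is handed in, while the arm keeps its last pose, push and grip.
It also fails if it takes over 56 s, if anything falls off the work surface, if the arm or the gripper's body presses on something with over 40 N, if the wrist force passes 120 N, or if a joint passes its speed limit or range.

## Robot

A 7-joint arm with a two-finger parallel gripper is mounted at the origin on the work surface. World frame = base frame: x ahead of the robot, y to its left, z up, the work surface at z = 0. Lengths are in m, angles in rad, forces in N, time in s.
With the tool pointing down it reaches from about 0.425 to 0.875 m from the base axis. Payload 4.7 kg.
Tool frame: the origin (TCP) lies at the very end of the fingers, on their centre line; the grasp point (between the pads) lies behind it (ctrl.tcp_to_grasp is the z of the grasp point in the tool frame, in m); z points along the fingers, y is the line along which they close (so a half turn about z gives the same grasp; the last joint's range is limited). The gripper opens to 87 mm and grips with 3 to 60 N. Pads are 19 mm wide; open, the fingers measure 117 mm over their backs; the gripper's body (75 mm by 190 mm) begins 51 mm behind the grasp point.
Start: joints at [1.133, 0.321, -0.07, 1.45, 0.023, 1.371, -0.057], TCP at [0.284, -0.585, 0.223] pointing down, gripper open.
Joint ranges: [-2.86, 2.86], [-0.3, 2.09], [-1.38, 1.24], [0.06, 2.45], [-1.56, 4.7], [0.09, 2.05], [-2.69, 2.69]. Speed limits (rad/s): [2.57, 2.57, 3.14, 3.14, 3.14, 3.14, 3.14].

## Interface

Orientations are given as a rotation vector (axis times angle).
In Python, from bench import ctrl gives the robot as it stands.
- The arm moves only by the tool step_arm, never from a script. Its argument "targets" is a list of rows, each a list of 7 numbers: the shift along the world's x, y, z in cm, then the turn, a rotation vector about the world's x, y, z in degrees, then the opening, from 0 (shut) to 1 (fully open). A call has exactly 5 rows; each row shifts and turns the commanded pose from where the row before left it; what a row does not reach is not made up. A row lasts 1/12 s, in which the tool goes at most 41.7 mm and 7.16 degrees, less where a joint would pass 70% of its speed; a pose out of reach is approached as far as the arm can. A call with a gripper value outside its range is refused whole. The fingers move at their own pace and stop on an object; "force" is the grip in N (left out, the last holds). Time passes only in rows, so rows that do not move let the fingers close, or fill a call up. It gives the time, the measured TCP pose, the force, the opening and the grip force at its end, in the units of the state.
- ctrl.get_state(): the state, without advancing time (a new reading comes with each control period).
- ctrl.get_image(name): name is "side" or "top" or "wrist"; returns (picture, depth): 420x560x3 uint8, red, green, blue; 420x560 float32, m along the optical axis (not along the pixel's ray), 0 where there is no reading.
- ctrl.camera_params(name): a dict with "intrinsics" (3x3 intrinsics, pixels), "distortion" ([k1, k2, p1, p2, k3] as OpenCV has them; the pictures are not rectified), "rvec" (rotation vector, rad) and "tvec" (3), from world to camera coordinates, as OpenCV has them; the wrist camera has in their place "hand_eye" (4x4, takes a point from camera to tool coordinates, whose origin is the TCP and whose axes are the flange's). Camera axes: x right, y down, z forward; pixel columns grow to the right and rows downward; lengths in m; the calibration is good to about 2 mm. A picture is of the moment at which its call begins: read the wrist's pose just before it. camera_params takes no time and is no camera call.
- ctrl.close_job(): hands the job in; it is judged then, once.
The state is a dict: "time": time; "joint_positions": joint angles; "qd": joint speeds; "joint_torque": joint torques, N m; "position": TCP position; "tool_rot": TCP orientation; "ft_force": force on the tool from outside, world axes, zero at the start; "torque": the same for the moment, N m; "grip_width": opening from 0.0 (shut) to 1.0 (fully open); "grip_force": force on a finger pad.
Only numpy, scipy, OpenCV 4.12 (cv2) and the standard library are available. Lean on these libraries where they do the work, as an engineer would, in place of code of your own. Each camera call takes 0.05 s, during which the arm holds its last target. There are 200 camera calls.

## Working session

There is one attempt and no reset: what is moved stays moved. The work goes in short steps, Python scripts to look and compute and a tool call to move; the robot and the scene stay as the last step left them, time stands still between calls to the robot, and variables do not carry over. Pictures are saved under pics/ and viewed, at most 11 in all, crops included, and the job is handed in when it is done.

Besides the shell and the picture viewer there is one more tool, called after "Request:" by a JSON object that holds its "op" and its "data". step_arm: Moves the arm, as the interface text tells. Its arguments: {"type":"object","properties":{"targets":{"type":"array"},"force":{"type":"number"}},"required":["targets"]}

```bash
mkdir -p pics; cat > h.py <<'E'
import numpy as np, cv2
from bench import ctrl
def grab(n):
    s=ctrl.get_state(); im,d=ctrl.get_image(n); p=ctrl.camera_params(n)
    K=np.array(p["intrinsics"],float); D=np.array(p["distortion"],float)
    if "rvec" in p:
        R=cv2.Rodrigues(np.array(p["rvec"],float))[0]; t=np.array(p["tvec"],float).ravel()
        Rc=R.T; c=-R.T@t
    else:
        H=np.array(p["hand_eye"]); Rt=cv2.Rodrigues(np.array(s["tool_rot"],float))[0]
        Rc=Rt@H[:3,:3]; c=Rt@H[:3,3]+np.array(s["position"])
    return dict(im=im,d=d,K=K,D=D,Rc=Rc,c=c,n=n,s=s)
def cloud(g):
    h,w=g['d'].shape; u,v=np.meshgrid(np.arange(w),np.arange(h))
    r=cv2.undistortPoints(np.stack([u,v],-1).reshape(-1,1,2).astype(float),g['K'],g['D']).reshape(-1,2)
    P=np.c_[r,np.ones(len(r))]*g['d'].reshape(-1,1)
    P=P@g['Rc'].T+g['c']; P[g['d'].ravel()==0]=np.nan
    return P.reshape(h,w,3)
def atz(g,uv,z):
    r=cv2.undistortPoints(np.array(uv,float).reshape(-1,1,2),g['K'],g['D']).reshape(-1,2)
    r=np.c_[r,np.ones(len(r))]@g['Rc'].T
    return g['c']+r*((z-g['c'][2])/r[:,2:])
def save(im,f,k=1): cv2.imwrite('pics/'+f,cv2.resize(im[...,::-1],None,fx=k,fy=k,interpolation=cv2.INTER_CUBIC))
E
python3 - <<'E'
from h import *
import pickle
for n in ('top','side'):
    g=grab(n); save(g['im'],n+'0.png',1.42); pickle.dump(g,open(n+'.pkl','wb')); print(n,g['c'],g['Rc'][:,2])
print(ctrl.tcp_to_grasp, ctrl.camera_params('wrist')['hand_eye'],ctrl.get_state())
E
```

```text
top [0.31628155 0.03724167 1.44301701] [ 0.15335042 -0.01476612 -0.98806154]
side [-0.31527901 -0.85492871  1.24811733] [ 0.49218785  0.51510389 -0.70172581]
-0.0187 [[-3.17491000e-04 -9.63841245e-01 -2.66476929e-01  7.20320518e-02]
 [ 9.99999751e-01 -4.74145975e-04  5.23536980e-04 -1.28855988e-03]
 [-6.30955497e-04 -2.66476696e-01  9.63841155e-01 -1.61579352e-01]
 [ 0.00000000e+00  0.00000000e+00  0.00000000e+00  1.00000000e+00]] {'time': 0.1, 'joint_positions': array([ 1.13311447,  0.32172841, -0.07005743,  1.4515398 ,  0.0225932 ,
        1.37078384, -0.05686426]), 'qd': array([-0.00041248, -0.00101523, -0.0021143 , -0.00103821, -0.00033989,
        0.00024739,  0.00101576]), 'joint_torque': array([-3.55596205e-05, -4.92572379e+01, -4.05504433e-01, -3.13399386e+01,
       -6.41236408e-02,  3.94843379e-02,  6.27329450e-05]), 'position': array([ 0.28350262, -0.58437839,  0.22159058]), 'tool_rot': array([-3.06020129e+00, -7.03332594e-01,  7.31232098e-04]), 'ft_force': array([ 0.68217315,  0.01618484, -0.69513604]), 'torque': array([-0.00361225,  0.03283667, -0.07509174]), 'grip_force': 0.0, 'grip_width': 1.0025134930071227}
```

View pics/top0.png

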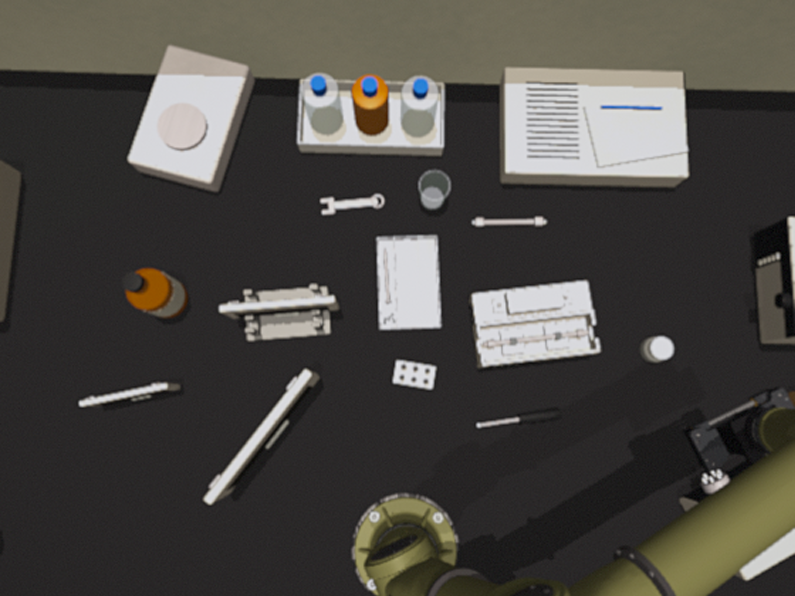

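View pics/side0.png

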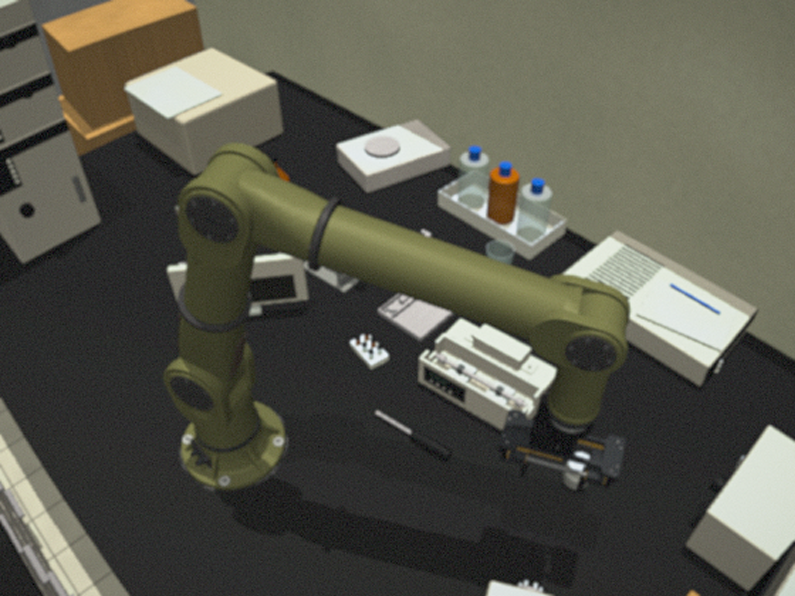

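Top view (pixels of the enlarged picture): heater at (535,323) with the cover on its rear deck at (535,300); tray at (408,282) with the pin compartment on the left; the lid upright in the stand at (280,305). Possible lids are the one in the stand (280,305), a large one lying at (260,435) and a small one at (130,393). The side view shows a lid with its black pad towards the robot at (270,290). I choose the one in the stand and will check its size.

```bash
python3 - <<'E'
from h import *
import pickle
g=pickle.load(open('top.pkl','rb')); P=cloud(g); s=pickle.load(open('side.pkl','rb')); S=cloud(s)
def rect(name,C,box,zr):
    u0,v0,u1,v1=[int(a/1.42) for a in box]
    Q=C[v0:v1,u0:u1].reshape(-1,3); Q=Q[(Q[:,2]>zr[0])&(Q[:,2]<zr[1])]
    r=cv2.minAreaRect((Q[:,:2]*1000).astype(np.float32)); print(name,len(Q),np.round(r[0],1),np.round(r[1],1),round(r[2],1),'z',np.round(np.percentile(Q[:,2],[2,50,98])*1000,1))
rect('table',P,(440,440,470,480),(-.05,.05))
rect('covertop',P,(465,275,610,370),(.104,.125))
rect('heater',P,(465,275,610,370),(.07,.125))
rect('tray',P,(370,230,447,335),(.008,.03))
rect('trayfl',P,(370,230,447,335),(.0,.03))
rect('lidtop',P,(210,280,345,345),(.145,.25))
rect('lidtop2',P,(210,280,345,345),(.16,.25))
rect('standcomb',P,(210,280,345,345),(.06,.1))
rect('standbase',P,(240,280,335,345),(.004,.1))
rect('big',P,(200,365,325,505),(.01,.4))
rect('small',P,(75,375,185,410),(.01,.4))
rect('sidelid',S,(165,240,310,320),(.01,.4))
a=g['im'][190:365,50:250]; b=g['im'][185:265,325:430]
save(a,'lids.png',4); save(b,'heat.png',7)
E
```

```text
table 607 [ 194.4 -104.5] [87.7 65.1] 0.6 z [-6.8 -0.3  5.6]
covertop 599 [ 544.3 -266.8] [ 46.8 120.8] 7.3 z [107.3 114.4 120.1]
heater 2364 [ 496.4 -272.9] [164.3 260.5] 8.3 z [ 71.2  84.2 118.5]
tray 523 [592.9  11.2] [167.3 230.3] 87.7 z [ 8.1 12.  19.6]
trayfl 3093 [600.4   6.3] [248.4 178.4] 1.3 z [ 0.2  3.8 16.8]
lidtop 348 [519.4 279.5] [ 18.4 236. ] 6.0 z [145.2 148.5 153. ]Traceback (most recent call last):
  File "<stdin>", line 14, in <module>
  File "<stdin>", line 7, in rect
    return _quantile_unchecked(
        a, q, axis, out, overwrite_input, method, keepdims, weights)
    return _ureduce(a,
                    func=_quantile_ureduce_func,
    ...<5 lines>...
                    overwrite_input=overwrite_input,
                    method=method)
    r = func(a, **kwargs)
    result = _quantile(arr,
                       quantiles=q,
    ...<2 lines>...
                       out=out,
                       weights=wgt)
    slices_having_nans = np.isnan(arr[-1, ...])
                                  ~~~^^^^^^^^^
IndexError: index -1 is out of bounds for axis 0 with size 0
```

```bash
python3 - <<'E'
from h import *
import pickle
g=pickle.load(open('top.pkl','rb')); P=cloud(g); s=pickle.load(open('side.pkl','rb')); S=cloud(s)
def rect(name,C,box,zr):
    u0,v0,u1,v1=[int(a/1.42) for a in box]
    Q=C[v0:v1,u0:u1].reshape(-1,3); Q=Q[(Q[:,2]>zr[0])&(Q[:,2]<zr[1])]
    if len(Q)<5: return print(name,'none')
    r=cv2.minAreaRect((Q[:,:2]*1000).astype(np.float32)); print(name,len(Q),np.round(r[0],1),np.round(r[1],1),round(r[2],1),'z',np.round(np.percentile(Q[:,2],[2,50,98])*1000,1))
    c=Q[:,:2].mean(0); u,sv,vt=np.linalg.svd(Q[:,:2]-c,full_matrices=False); print('   pca',np.round(c*1000,1),np.round(vt[0],3))
rect('covertop',P,(465,275,610,370),(.104,.125))
rect('lidtop',P,(210,280,345,345),(.140,.25))
rect('standcomb',P,(210,280,345,345),(.07,.1))
rect('standbase',P,(240,280,335,345),(.006,.1))
rect('big',P,(200,365,325,505),(.01,.4))
rect('small',P,(75,375,185,410),(.01,.4))
rect('sidelid',S,(165,240,310,320),(.01,.4))
a=g['im'][190:365,50:250]; b=np.hstack([g['im'][160:265,260:310],g['im'][160:265,325:430]])
save(a,'lids.png',4); save(b,'heat.png',5)
E
```

```text
covertop 599 [ 544.3 -266.8] [ 46.8 120.8] 7.3 z [107.3 114.4 120.1]
   pca [ 543.7 -266.3] [-0.134  0.991]
lidtop 427 [519.1 279.5] [ 19. 236.] 6.1 z [141.5 147.9 152.9]
   pca [517.4 280.4] [ 0.104 -0.995]
standcomb 256 [517.2 279.8] [ 92.5 238.3] 6.0 z [71.2 84.5 98.9]
   pca [511.6 279.6] [-0.117  0.993]
standbase 1320 [520.2 277.3] [145.8 214.7] 1.6 z [ 6.2 11.9 93.8]
   pca [508.7 278.7] [-0.103  0.995]
big 1473 [273.  337.9] [145.9 315.6] 59.7 z [ 19.4 174.1 182. ]
   pca [245.3 294. ] [-0.808  0.589]
small 421 [323.5 598.3] [174.7  67.2] 83.5 z [ 18.9  99.1 107. ]
   pca [322.7 592.4] [ 0.22  -0.975]
sidelid 1485 [312.  381.5] [248.  322.1] 52.7 z [ 20.  117.1 179.8]
   pca [292.1 255.4] [-0.809  0.588]
```

View pics/lids.png

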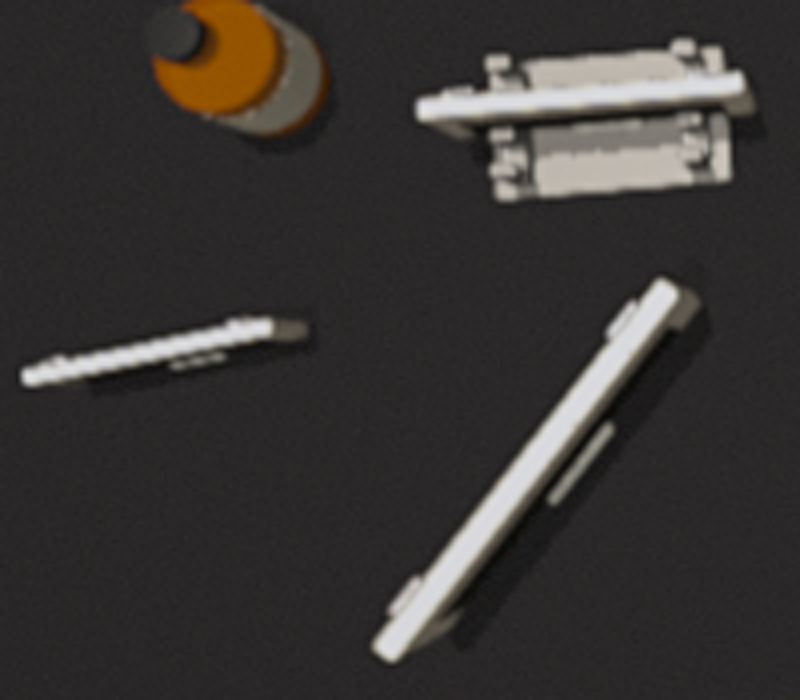

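View pics/heat.png

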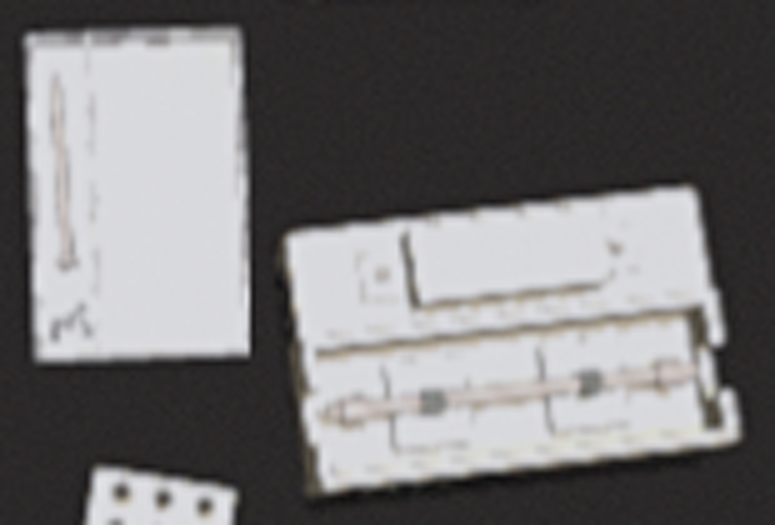

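The stand lid is 236 mm long at z 148, against about 290 mm for the large one and 175 mm for the small one. The large lid's centre is at crop (525,470) and the small one's at (150,350), so the stand lid at crop (580,95) is the middle-sized. The second crop shows the heater with its cover at (510,265) and the tray's empty right-hand compartment at (170,195). Moving above the cover.

Request:
{"op": "step_arm", "data": {"targets": [[2.15,2.65,0,0,0,5.97,1],[2.15,2.65,0,0,0,5.97,1],[2.15,2.65,0,0,0,5.97,1],[2.15,2.65,0,0,0,5.97,1],[2.15,2.65,0,0,0,5.97,1]]}}

```text
time: 0.52
position: [0.3919, -0.4507, 0.2221]
tool_rot: [-2.773, -1.475, 0.0]
ft_force: [0.1, -0.6, 0.0]
grip_width: 1.004
grip_force: 0.0
```

Request:
{"op": "step_arm", "data": {"targets": [[2.15,2.65,0,0,0,5.97,1],[2.15,2.65,0,0,0,5.97,1],[2.15,2.65,0,0,0,5.97,1],[2.15,2.65,0,0,0,5.97,1],[2.15,2.65,0,0,0,5.97,1]]}}

```text
time: 0.93
position: [0.4993, -0.3183, 0.2223]
tool_rot: [-2.3, -2.14, 0.0]
ft_force: [0.7, -0.5, 0.2]
grip_width: 0.999
grip_force: 0.0
```

Request:
{"op": "step_arm", "data": {"targets": [[2.15,2.65,0,0,0,5.97,1],[2.15,2.65,0,0,0,5.97,1],[0,0,0,0,0,0,1],[0,0,0,0,0,0,1],[0,0,0,0,0,0,1]]}}

```text
time: 1.35
position: [0.5412, -0.2673, 0.2221]
tool_rot: [-2.071, -2.361, 0.002]
ft_force: [-0.3, -0.3, 0.3]
grip_width: 0.999
grip_force: 0.0
```

```bash
python3 - <<'E'
from h import *
import pickle
g=grab('wrist'); pickle.dump(g,open('w1.pkl','wb')); P=cloud(g); save(g['im'],'w1.png',1.4)
Q=P.reshape(-1,3); m=(np.abs(Q[:,2]-.114)<.006); q=Q[m]
r=cv2.minAreaRect((q[:,:2]*1000).astype(np.float32)); print(r, m.sum(), np.median(q[:,2]))
m2=np.abs(P[...,2]-.114)<.006
m2=cv2.morphologyEx(m2.astype(np.uint8),cv2.MORPH_OPEN,np.ones((5,5)))
q=P[m2>0]; print(cv2.minAreaRect((q[:,:2]*1000).astype(np.float32)), np.median(q[:,2]))
E
```

```text
((541.3931884765625, -267.0909729003906), (46.16047286987305, 120.13335418701172), 7.855621337890625) 5856 0.11345543510887748
((541.3931884765625, -267.0909729003906), (46.16047286987305, 120.13335418701172), 7.855621337890625) 0.11345539520608666
```

View pics/w1.png

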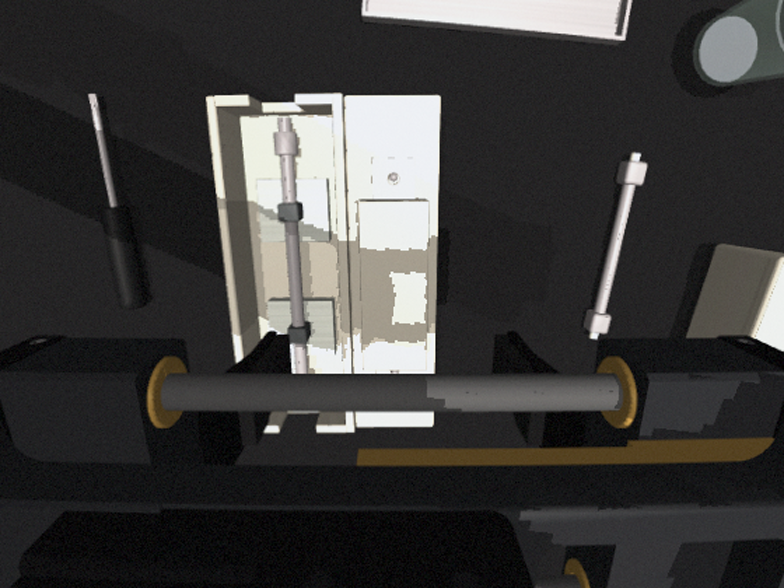

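The wrist view shows the cover at (395,290) with its length along the image vertical, centred between the fingers. The depth reading gives its centre as (541.4, -267.1) mm and its yaw as 7.9 deg.

Request:
{"op": "step_arm", "data": {"targets": [[0,0,-3.5,0,0,0.4,1],[0,0,-3.5,0,0,0,1],[0,0,-3.5,0,0,0,1],[0,0,-1.6,0,0,0,1],[0,0,-1.0,0,0,0,1]]}}

```text
time: 1.82
position: [0.5386, -0.2681, 0.0882]
tool_rot: [-2.064, -2.362, 0.003]
ft_force: [-0.4, -0.3, 0.7]
grip_width: 0.996
grip_force: 0.0
```

Request:
{"op": "step_arm", "data": {"force": 25, "targets": [[0,0,0,0,0,0,0.45],[0,0,0,0,0,0,0.45],[0,0,0,0,0,0,0.4],[0,0,0,0,0,0,0.4],[0,0,0,0,0,0,0.4]]}}

```text
time: 2.23
position: [0.5427, -0.2674, 0.0932]
tool_rot: [2.061, 2.367, 0.001]
ft_force: [-0.5, 0.5, -1.1]
grip_width: 0.71
grip_force: 0.0
```

Request:
{"op": "step_arm", "data": {"targets": [[0,0,0,0,0,0,0.4],[0,0,0,0,0,0,0.4],[0,0,0,0,0,0,0.4],[0,0,0,0,0,0,0.4],[0,0,0,0,0,0,0.4]]}}

```text
time: 2.65
position: [0.5422, -0.2669, 0.0921]
tool_rot: [2.062, 2.369, 0.0]
ft_force: [-0.2, -0.1, 2.6]
grip_width: 0.525
grip_force: 25.0
```

Request:
{"op": "step_arm", "data": {"targets": [[0,0,0,0,0,0,0.4],[0,0,0,0,0,0,0.4],[0,0,0,0,0,0,0.4],[0,0,0,0,0,0,0.4],[0,0,0,0,0,0,0.4]]}}

```text
time: 3.07
position: [0.5422, -0.2669, 0.0922]
tool_rot: [2.062, 2.369, 0.0]
ft_force: [0.2, -0.7, 4.2]
grip_width: 0.523
grip_force: 25.0
```

Request:
{"op": "step_arm", "data": {"force": 30, "targets": [[0,0,0.3,0,0,0,0.4],[0,0,0.6,0,0,0,0.4],[0,0,0.8,0,0,0,0.4],[0,0,1.0,0,0,0,0.4],[0,0,1.5,0,0,0,0.4]]}}

```text
time: 3.48
position: [0.5402, -0.2662, 0.1327]
tool_rot: [-2.06, -2.367, 0.002]
ft_force: [-0.2, 0.9, -2.0]
grip_width: 0.524
grip_force: 30.0
```

Request:
{"op": "step_arm", "data": {"targets": [[0,0,2.0,0,0,0,0.4],[0,0,2.0,0,0,0,0.4],[0,0,1.0,0,0,0,0.4],[0,0,0,0,0,0,0.4],[0,0,0,0,0,0,0.4]]}}

```text
time: 3.9
position: [0.5416, -0.2668, 0.1837]
tool_rot: [2.062, 2.369, -0.0]
ft_force: [-0.3, -0.7, -3.2]
grip_width: 0.522
grip_force: 30.0
```

```bash
python3 - <<'E'
from h import *
import pickle
g=grab('wrist'); P=cloud(g); s=g['s']; print(s['position'],s['tool_rot'],s['ft_force'],s['grip_width'])
q=P[(P[...,2]>.15)&(P[...,2]<.215)]; print(len(q)); 
m=(P[...,2]>.15)&(P[...,2]<.23); v,u=np.where(m); 
# tool frame points
R=cv2.Rodrigues(s['tool_rot'])[0]; T=(P-s['position'])@R
m=(np.abs(T[...,1])<.021)&(np.abs(T[...,0])<.07)&(T[...,2]>-.05)&(T[...,2]<.01)
for a in np.arange(-.07,.07,.01):
    k=m&(T[...,0]>a)&(T[...,0]<a+.01); print(round(a,2),k.sum(),np.round(np.median(T[k],0)*1000,1) if k.any() else '')
pickle.dump(g,open('w2.pkl','wb'))
g=grab('top'); P=cloud(g); pickle.dump(g,open('top2.pkl','wb'))
# tray edges: 
save(g['im'][150:280,250:440],'t2.png',4)
E
```

```text
[ 0.5416342  -0.26682801  0.18370653] [ 2.06244244e+00  2.36929994e+00 -2.18188400e-04] [-0.32810078 -0.74318897 -3.19977605] 0.522224812431138
15888
-0.07 0 
-0.06 0 
-0.05 0 
-0.04 1 [-30.3  19.4 -19.7]
-0.03 1099 [-24.6   0.2 -21.3]
-0.02 805 [-16.7   0.2 -21.4]
-0.01 0 
0.0 940 [  6.6   0.1 -21.2]
0.01 1449 [ 15.    0.1 -21.3]
0.02 1551 [ 25.1   0.1 -21.3]
0.03 1638 [ 35.1   0.1 -21.3]
0.04 1716 [ 45.1   0.1 -21.3]
0.05 2145 [ 56.    0.  -21.1]
0.06 679 [64.2 -0.9  9.4]
0.07 0
```

View pics/t2.png

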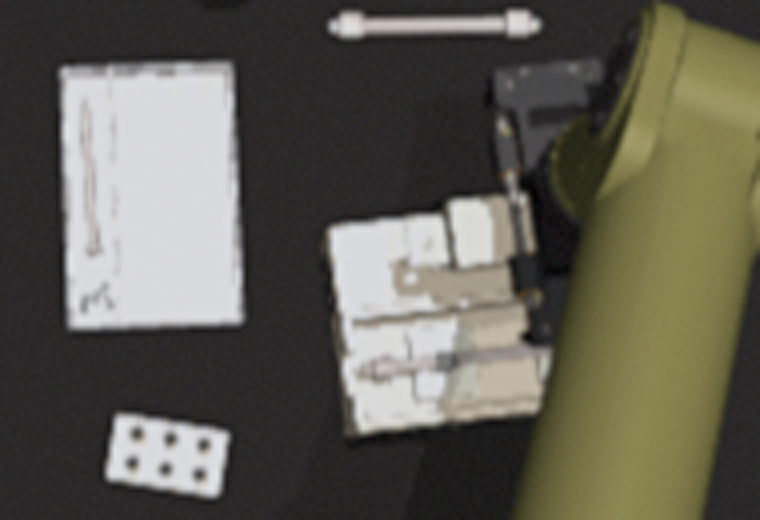

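The cover is held level, with its top 21.3 mm behind the TCP. In the crop the tray's rim corners are at (60,64), (233,62), (244,326) and (68,328).

```bash
python3 - <<'E'
from h import *
import pickle
g=pickle.load(open('top2.pkl','rb'))
c=np.array([(60,64),(233,62),(244,326),(68,328)])/4+[250,150]
X=atz(g,c,.012)[:,:2]*1000; print(X)
e=[X[0]-X[3],X[1]-X[2]]; print(np.linalg.norm(e,axis=1),[np.degrees(np.arctan2(a[1],a[0])) for a in e])
f=[X[0]-X[1],X[3]-X[2]]; print(np.linalg.norm(f,axis=1),[np.degrees(np.arctan2(-a[0],a[1])) for a in f])
ctr=X.mean(0); print(ctr)
for y in (-1.,): 
  th=np.radians(np.mean([np.degrees(np.arctan2(a[1],a[0])) for a in e])); print('wide',ctr+(-19.5)*np.array([-np.sin(th),np.cos(th)]))
E
```

```text
[[702.26228334  80.70721803]
 [707.40537433 -63.61355135]
 [485.74913401 -74.9027506 ]
 [481.09470396  68.60110014]]
[221.49865972 221.94353987] [np.float64(3.1330901260306527), np.float64(2.9156186038193246)]
[144.41238125 143.57931222] [np.float64(2.0409589017598413), np.float64(1.8576905226898834)]
[594.12787391   2.69800406]
wide [595.15670235 -16.77483631]
```

Request:
{"op": "step_arm", "data": {"targets": [[0.41,1.92,0,0,0,6.5,0.4],[0.41,1.92,0,0,0,6.5,0.4],[0.41,1.92,0,0,0,6.5,0.4],[0.41,1.92,0,0,0,6.5,0.4],[0.41,1.92,0,0,0,6.5,0.4]]}}

```text
time: 4.42
position: [0.5614, -0.1697, 0.1819]
tool_rot: [-1.308, -2.853, 0.0]
ft_force: [-0.7, -0.2, -2.4]
grip_width: 0.527
grip_force: 30.0
```

Request:
{"op": "step_arm", "data": {"targets": [[0.41,1.92,0,0,0,6.5,0.4],[0.41,1.92,0,0,0,6.5,0.4],[0.41,1.92,0,0,0,6.5,0.4],[0.41,1.92,0,0,0,6.5,0.4],[0.41,1.92,0,0,0,6.5,0.4]]}}

```text
time: 4.83
position: [0.5819, -0.0739, 0.182]
tool_rot: [-0.457, -3.105, -0.0]
ft_force: [0.1, -0.5, -2.6]
grip_width: 0.529
grip_force: 30.0
```

Request:
{"op": "step_arm", "data": {"targets": [[0.41,1.92,0,0,0,6.5,0.4],[0.41,1.92,0,0,0,6.5,0.4],[0.41,1.92,0,0,0,6.5,0.4],[0,0,0,0,0,0,0.4],[0,0,0,0,0,0,0.4]]}}

```text
time: 5.25
position: [0.5943, -0.0156, 0.1823]
tool_rot: [0.07, -3.139, -0.002]
ft_force: [0.3, -0.3, -1.6]
grip_width: 0.526
grip_force: 30.0
```

```bash
python3 - <<'E'
from h import *
import pickle
g=grab('wrist'); s=g['s']; print(s['position'],s['tool_rot'],s['ft_force'],s['grip_width'],s['joint_positions'])
a=np.degrees(np.arctan2(s['tool_rot'][1],s['tool_rot'][0]))*2-90; print('tool y ang',a)
P=cloud(g); pickle.dump(g,open('w3.pkl','wb')); save(g['im'],'w3.png',1.4)
m=(P[...,2]<.03)&(P[...,2]>-.02); 
E
```

```text
[ 0.59427205 -0.01560101  0.18226772] [ 6.98689902e-02 -3.13854190e+00 -1.64951959e-03] [ 0.26965672 -0.30085248 -1.61548778] 0.5261615234262916 [ 0.61784197  0.31468138 -0.76608828  1.6258112   0.22363069  1.29428445
  1.42970536]
tool y ang -267.44942888943905
```

View pics/w3.png

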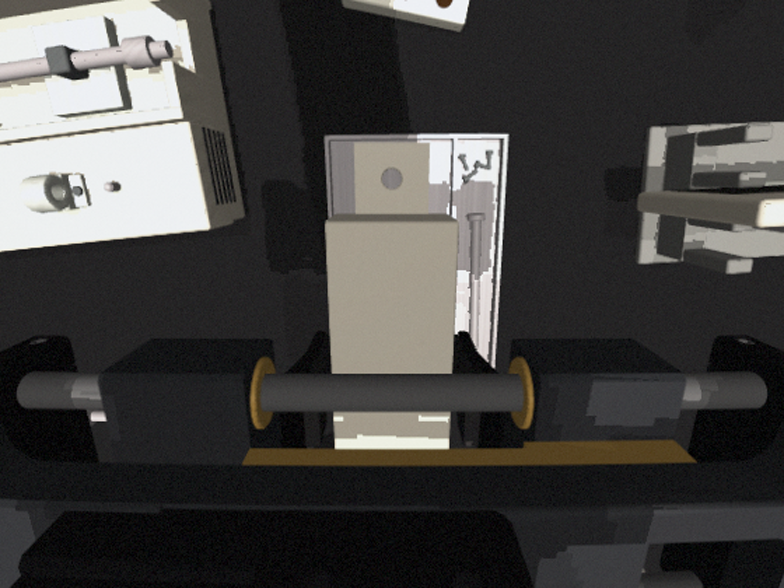

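The wrist view shows the cover over the tray's wide compartment. The tray's near end has corners at (325,135) and (508,135), the divider is at (452,150), and the hinge pin is to the right at (475,250).

```bash
python3 - <<'E'
from h import *
import pickle
g=pickle.load(open('w3.pkl','rb'))
X=atz(g,np.array([(325,135),(508,135),(452,150),(452,200),(495,368)])/1.4,.014)[:,:2]*1000; print(X.round(1))
e=X[1]-X[0]; print(np.linalg.norm(e),np.degrees(np.arctan2(-e[0],e[1])))
e=X[1]-X[4]; print(np.degrees(np.arctan2(-e[1],-e[0])))
mid=(X[0]+X[1])/2; th=np.radians(2.7); x=np.array([np.cos(th),np.sin(th)]);y=np.array([-x[1],x[0]])
print(mid+107.5*x, mid+107.5*x-19.5*y)
E
```

```text
[[489.8 -69.8]
 [483.4  69.2]
 [496.4  27.4]
 [533.9  30.4]
 [676.5  80.5]]
139.12484298798782 2.62574277238256
3.341935827139061
[593.99173213   4.74924971] [594.91030792 -14.72910286]
```

Request:
{"op": "step_arm", "data": {"targets": [[0.05,0.1,-3.0,0,0,0,0.4],[0,0,-3.5,0,0,0,0.4],[0,0,-3.5,0,0,0,0.4],[0,0,-3.0,0,0,0,0.4],[0,0,-1.5,0,0,0,0.4]]}}

```text
time: 5.72
position: [0.592, -0.0186, 0.0336]
tool_rot: [0.061, -3.134, 0.001]
ft_force: [-0.5, -0.8, -2.3]
grip_width: 0.526
grip_force: 30.0
```

Request:
{"op": "step_arm", "data": {"targets": [[0,0,-0.8,0,0,0,0.4],[0,0,-0.2,0,0,0,0.4],[0,0,0,0,0,0,0.4],[0,0,0,0,0,0,0.4],[0,0,0,0,0,0,0.4]]}}

```text
time: 6.13
position: [0.5969, -0.0164, 0.0303]
tool_rot: [-0.066, 3.138, -0.001]
ft_force: [0.8, -0.0, -1.5]
grip_width: 0.524
grip_force: 30.0
```

Request:
{"op": "step_arm", "data": {"targets": [[0,0,-0.4,0,0,0,0.4],[0,0,-0.3,0,0,0,0.4],[0,0,-0.2,0,0,0,0.4],[0,0,0,0,0,0,0.4],[0,0,0,0,0,0,0.4]]}}

```text
time: 6.55
position: [0.5954, -0.0162, 0.0194]
tool_rot: [0.067, -3.14, -0.0]
ft_force: [-0.0, -0.2, -2.3]
grip_width: 0.524
grip_force: 30.0
```

Request:
{"op": "step_arm", "data": {"targets": [[0,0,-0.1,0,0,0,0.4],[0,0,-0.1,0,0,0,0.4],[0,0,0,0,0,0,0.4],[0,0,0,0,0,0,0.4],[0,0,0,0,0,0,0.4]]}}

```text
time: 6.97
position: [0.5956, -0.0162, 0.0176]
tool_rot: [-0.067, 3.141, 0.0]
ft_force: [-0.1, -0.4, -1.9]
grip_width: 0.527
grip_force: 30.0
```

Request:
{"op": "step_arm", "data": {"targets": [[0,0,-0.1,0,0,0,0.4],[0,0,-0.05,0,0,0,0.4],[0,0,0,0,0,0,0.4],[0,0,0,0,0,0,0.4],[0,0,0,0,0,0,0.4]]}}

```text
time: 7.38
position: [0.5956, -0.0162, 0.0161]
tool_rot: [-0.067, 3.141, 0.0]
ft_force: [0.0, -0.0, -2.4]
grip_width: 0.525
grip_force: 30.0
```

Request:
{"op": "step_arm", "data": {"targets": [[0,0,-0.05,0,0,0,0.4],[0,0,-0.05,0,0,0,0.4],[0,0,0,0,0,0,0.4],[0,0,0,0,0,0,0.4],[0,0,0,0,0,0,0.4]]}}

```text
time: 7.8
position: [0.5957, -0.0162, 0.0152]
tool_rot: [-0.066, 3.141, 0.0]
ft_force: [-0.4, 0.4, -0.3]
grip_width: 0.527
grip_force: 30.0
```

Contact is starting: the weight has come off. I'll press a touch more, then release partway.

Request:
{"op": "step_arm", "data": {"targets": [[0,0,-0.05,0,0,0,0.4],[0,0,0,0,0,0,0.4],[0,0,0,0,0,0,0.56],[0,0,0,0,0,0,0.6],[0,0,0,0,0,0,0.65]]}}

```text
time: 8.22
position: [0.5958, -0.0162, 0.0145]
tool_rot: [-0.067, 3.14, 0.0]
ft_force: [-0.3, -0.4, 0.1]
grip_width: 0.607
grip_force: 0.0
```

Request:
{"op": "step_arm", "data": {"targets": [[0,0,0,0,0,0,0.65],[0,0,0,0,0,0,0.65],[0,0,0,0,0,0,0.65],[0,0,0.5,0,0,0,0.65],[0,0,1.0,0,0,0,0.65]]}}

```text
time: 8.63
position: [0.5945, -0.0162, 0.0289]
tool_rot: [0.067, -3.139, -0.001]
ft_force: [-1.1, -1.0, -0.5]
grip_width: 0.648
grip_force: 0.0
```

Request:
{"op": "step_arm", "data": {"targets": [[0,0,3,0,0,0,0.65],[0,0,3.5,0,0,0,0.65],[0,0,3.5,0,0,0,0.65],[0,0,3.5,0,0,0,0.65],[0,0,3.5,0,0,0,0.65]]}}

```text
time: 9.05
position: [0.5954, -0.0158, 0.2025]
tool_rot: [-0.068, 3.14, -0.0]
ft_force: [1.0, -0.1, 0.3]
grip_width: 0.647
grip_force: 0.0
```

```bash
python3 - <<'E'
from h import *
g=grab('wrist'); s=g['s']; print(s['position'],s['tool_rot'],s['ft_force'],s['grip_width'])
P=cloud(g)
for lo,hi in ((.03,.045),(-.001+.005,.012)):
  m=(np.abs(P[...,0]-.595)<.1)&(np.abs(P[...,1]+.015)<.045)&(P[...,2]>lo)&(P[...,2]<hi)
  m=cv2.morphologyEx(m.astype(np.uint8),cv2.MORPH_OPEN,np.ones((5,5)))
  q=P[m>0]; print(cv2.minAreaRect((q[:,:2]*1000).astype(np.float32)),np.percentile(q[:,2],[5,50,95]))
  A=np.linalg.lstsq(np.c_[q[:,:2],np.ones(len(q))],q[:,2],rcond=None)[0]; print('slope',A[:2])
E
```

```text
[ 0.59543714 -0.01584289  0.20247093] [-6.75435018e-02  3.13964259e+00 -2.15425250e-04] [ 0.97024811 -0.08343228  0.28124718] 0.6465672991017832
((595.1492309570312, -15.620473861694336), (119.16984558105469, 45.992305755615234), 2.4257144927978516) [0.03521066 0.03642384 0.03762148]
slope [0.00070963 0.0001071 ]
((594.899169921875, -15.87618637084961), (175.4895782470703, 29.242382049560547), 2.3834760189056396) [0.00435301 0.00537649 0.00671994]
slope [ 0.00046396 -0.0017445 ]
```

The cover is flat in the wide compartment. Next I'll measure the heater lugs with the wrist camera.

Request:
{"op": "step_arm", "data": {"targets": [[-0.35,-2.39,0,0,0,-6.5,0.7],[-0.35,-2.39,0,0,0,-6.5,0.7],[-0.35,-2.39,0,0,0,-6.5,0.7],[-0.35,-2.39,0,0,0,-6.5,0.7],[-0.35,-2.39,0,0,0,-6.5,0.7]]}}

```text
time: 9.52
position: [0.578, -0.1366, 0.2006]
tool_rot: [0.822, 3.031, -0.0]
ft_force: [0.1, 0.2, 0.5]
grip_width: 0.696
grip_force: 0.0
```

Request:
{"op": "step_arm", "data": {"targets": [[-0.35,-2.39,0,0,0,-6.5,0.7],[-0.35,-2.39,0,0,0,-6.5,0.7],[-0.35,-2.39,0,0,0,-6.5,0.7],[-0.35,-2.39,0,0,0,-6.5,0.7],[-0.35,-2.39,0,0,0,-6.5,0.7]]}}

```text
time: 9.93
position: [0.5605, -0.2561, 0.2005]
tool_rot: [1.638, 2.679, 0.0]
ft_force: [-0.6, -0.0, 0.2]
grip_width: 0.699
grip_force: 0.0
```

Request:
{"op": "step_arm", "data": {"targets": [[-0.35,-2.39,0,0,0,-6.5,0.7],[-0.35,-2.39,0,0,0,-6.5,0.7],[-0.35,-2.39,0,0,0,-6.5,0.7],[0,0,0,0,0,0,0.7],[0,0,0,0,0,0,0.7]]}}

```text
time: 10.35
position: [0.5494, -0.3287, 0.1999]
tool_rot: [2.065, 2.367, -0.0]
ft_force: [0.5, 0.3, 0.9]
grip_width: 0.696
grip_force: 0.0
```

Request:
{"op": "step_arm", "data": {"targets": [[0,0,0,0,0,0,0.7],[0,0,0,0,0,0,0.7],[0,0,0,0,0,0,0.7],[0,0,0,0,0,0,0.7],[0,0,0,0,0,0,0.7]]}}

```text
time: 10.77
position: [0.5504, -0.3261, 0.1997]
tool_rot: [2.061, 2.371, 0.0]
ft_force: [-0.9, -0.1, -0.3]
grip_width: 0.701
grip_force: 0.0
```

```bash
python3 - <<'E'
from h import *
import pickle
g=grab('wrist'); s=g['s']; print(s['position'],s['tool_rot'],s['ft_force']); P=cloud(g); pickle.dump(g,open('w4.pkl','wb')); save(g['im'],'w4.png',1.4)
k=(P[...,2]>.089)&(P[...,2]<.112)&(np.hypot(P[...,0]-.5414,P[...,1]+.267)<.09)
k=cv2.morphologyEx(k.astype(np.uint8),cv2.MORPH_OPEN,np.ones((3,3)))
n,L,st,c=cv2.connectedComponentsWithStats(k)
for i in range(1,n):
  if st[i,4]>60:
    q=P[L==i]; print(st[i],cv2.minAreaRect((q[:,:2]*1000).astype(np.float32)),np.percentile(q[:,2],[5,50,98]).round(4))
q=P[(np.abs(P[...,2]-.08)<.006)]; print('deck z',np.median(q[:,2]))
E
```

```text
[ 0.55035965 -0.326139    0.19974739] [2.06076329e+00 2.37097983e+00 2.79048884e-04] [-0.88514083 -0.11517965 -0.29023643]
[268  86  26  21 522] ((536.2926025390625, -227.4646759033203), (21.596111297607422, 15.419600486755371), 7.548458099365234) [0.095  0.1035 0.1061]
[269 179  23  20 442] ((546.9884643554688, -306.6857604980469), (20.4674072265625, 16.30866813659668), 7.441957950592041) [0.0922 0.1034 0.106 ]
deck z 0.0794568339513442
```

View pics/w4.png

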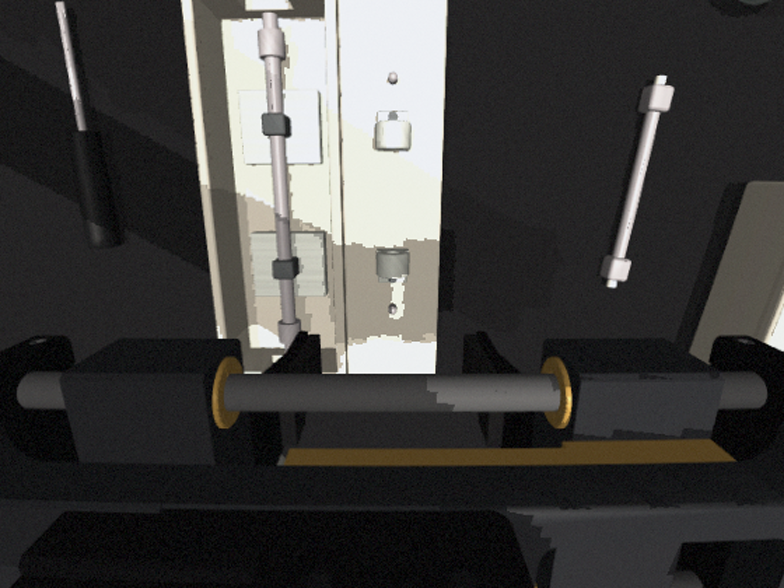

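The lugs are at (393,130) and (393,263) in the picture. The bore is at (541.6, -267.1) mm and the yaw is 7.7 deg. Going to the lid.

Request:
{"op": "step_arm", "data": {"targets": [[-0.2,3.78,0.9,0,0,-0.1,0.7],[-0.2,3.78,0.9,0,0,-0.1,0.7],[-0.2,3.78,0.9,0,0,-0.1,0.7],[-0.2,3.78,0.9,0,0,-0.1,0.7],[-0.2,3.78,0.9,0,0,-0.1,0.7]]}}

```text
time: 11.23
position: [0.5397, -0.136, 0.2451]
tool_rot: [2.072, 2.36, -0.0]
ft_force: [0.3, 0.2, 0.8]
grip_width: 0.7
grip_force: 0.0
```

Request:
{"op": "step_arm", "data": {"targets": [[-0.2,3.78,0.5,0,0,-0.1,0.7],[-0.2,3.78,0,0,0,-0.1,0.7],[-0.2,3.78,0,0,0,-0.1,0.7],[-0.2,3.78,0,0,0,-0.1,0.7],[-0.2,3.78,0,0,0,-0.1,0.7]]}}

```text
time: 11.65
position: [0.5296, 0.053, 0.25]
tool_rot: [2.082, 2.351, 0.0]
ft_force: [0.5, -0.6, -0.0]
grip_width: 0.699
grip_force: 0.0
```

Request:
{"op": "step_arm", "data": {"targets": [[-0.2,3.78,0,0,0,-0.1,0.7],[-0.2,3.78,0,0,0,-0.1,0.7],[-0.2,3.78,0,0,0,-0.1,0.7],[-0.2,3.78,0,0,0,-0.1,0.7],[-0.2,3.78,0,0,0,-0.1,0.7]]}}

```text
time: 12.07
position: [0.5197, 0.2418, 0.2499]
tool_rot: [2.093, 2.342, 0.001]
ft_force: [-0.5, 0.4, 0.8]
grip_width: 0.7
grip_force: 0.0
```

Request:
{"op": "step_arm", "data": {"targets": [[-0.1,3.6,0,0,0,-0.1,0.7],[0,0,0,0,0,0,0.7],[0,0,0,0,0,0,0.7],[0,0,0,0,0,0,0.7],[0,0,0,0,0,0,0.7]]}}

```text
time: 12.48
position: [0.5197, 0.2744, 0.2494]
tool_rot: [2.097, 2.338, -0.001]
ft_force: [-0.3, -0.5, 0.2]
grip_width: 0.702
grip_force: 0.0
```

```bash
python3 - <<'E'
from h import *
import pickle
g=grab('wrist'); s=g['s']; print(s['position'],s['tool_rot'],s['ft_force'],s['joint_positions']); print(np.degrees(np.arctan2(s['tool_rot'][1],s['tool_rot'][0]))*2-90)
P=cloud(g); pickle.dump(g,open('w5.pkl','wb')); save(g['im'],'w5.png',1.4)
m=(P[...,2]>.142)&(P[...,2]<.154)&(np.hypot(P[...,0]-.519,P[...,1]-.28)<.15)
m=cv2.morphologyEx(m.astype(np.uint8),cv2.MORPH_OPEN,np.ones((3,3)))
q=P[m>0]; print(len(q),cv2.minAreaRect((q[:,:2]*1000).astype(np.float32)),np.median(q[:,2]),q[:,1].min(),q[:,1].max())
E
```

```text
[0.51967128 0.27437718 0.24942655] [ 2.09743133e+00  2.33762802e+00 -1.25979125e-03] [-0.32028998 -0.46838962  0.17135488] [ 0.15194977  0.26359892 -0.81531034  1.54934204  0.19434685  1.41287669
 -0.56865181]
6.200063343491436
3514 ((515.4600219726562, 281.8852233886719), (17.31724739074707, 239.50283813476562), 5.580526828765869) 0.1471060818264189 0.16264116424751665 0.4010369474791045
```

View pics/w5.png

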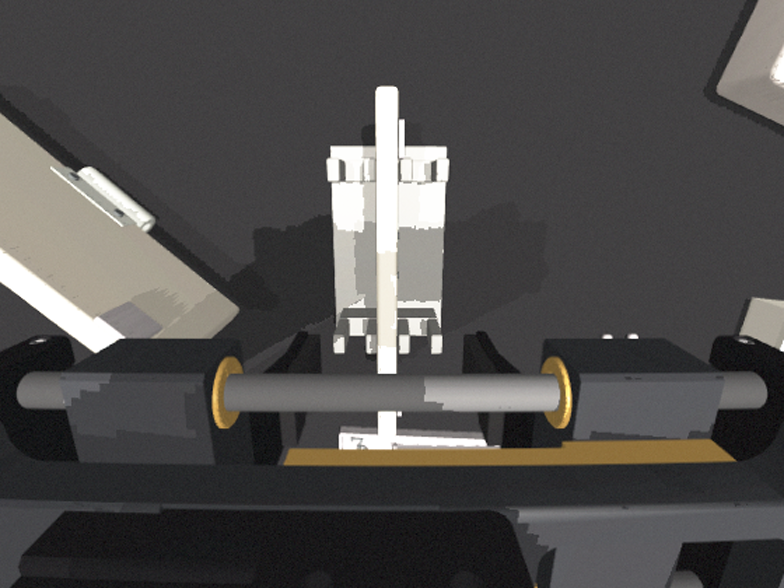

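The lid's top edge runs between columns 376 and 399 around column 387, from its +y end at row 88. The small bumps on its +x side at (402,140) match the other lids, whose pad is on the opposite face, so the pad faces -x as stated.

```bash
python3 - <<'E'
from h import *
import pickle
g=pickle.load(open('w5.pkl','rb')); P=cloud(g); gr=g['im'].sum(2)
m=(P[...,2]>.144)&(P[...,2]<.154)&(np.hypot(P[...,0]-.519,P[...,1]-.28)<.15)
m=cv2.morphologyEx(m.astype(np.uint8),cv2.MORPH_OPEN,np.ones((3,3)))
v,u=np.where(m>0); pts=[]
for r in range(65,252,10):
    c=u[v==r]
    if len(c):
        X=atz(g,[(c.min()-.5,r),(c.max()+.5,r)],.148)*1000; pts.append(X.mean(0)); print(r,c.min(),c.max(),X[:,0].round(1),X[0,1].round(1),P[r,c,2].round(4).mean())
p=np.array(pts); a=np.polyfit(p[:,1],p[:,0],1); print('yaw',-np.degrees(np.arctan(a[0])), 'x at y=280.5',np.polyval(a,280.5))
v0=v.min(); print('end',atz(g,[(np.median(u[v==v0]),v0-.5)],.148)*1000, v.max(), atz(g,[(277,v.max()+.5)],.148)*1000)
E
```

```text
65 268 284 [495.3 509.3] 396.3 0.14686470588235295
75 268 284 [496.1 510.1] 388.6 0.14704117647058823
85 268 284 [496.8 511. ] 380.8 0.1473529411764706
95 268 288 [497.6 515.2] 372.9 0.14702
105 269 288 [499.2 516.2] 365.0 0.14716999999999997
115 268 283 [499.2 512.9] 356.8 0.14716250000000003
125 268 283 [500.  513.8] 348.5 0.14682499999999998
135 268 283 [500.8 514.7] 340.1 0.14715625000000002
145 269 283 [502.5 515.7] 331.7 0.14714
155 269 283 [503.4 516.6] 323.0 0.14717333333333335
165 269 283 [504.3 517.6] 314.2 0.14699333333333334
175 269 283 [505.1 518.6] 305.2 0.14714666666666668
185 269 283 [506.  519.6] 296.1 0.14738666666666667
195 269 283 [507.  520.7] 286.8 0.14709333333333335
205 269 283 [507.9 521.7] 277.3 0.14679999999999999
215 269 282 [508.8 521.9] 267.6 0.14712307692307694
225 269 283 [509.8 523.9] 257.8 0.14665333333333333
235 269 283 [510.8 525. ] 247.8 0.14704666666666666
245 269 283 [511.8 526.2] 237.5 0.14719999999999997
yaw 5.783053389997313 x at y=280.5 514.5017101831693
end [[502.74373995 400.56630241 148.        ]] 312 [[527.90071531 163.25181027 148.        ]]
```

Request:
{"op": "step_arm", "data": {"targets": [[-0.54,0.7,-2.5,0,0,-0.3,0.7],[0,0,-3.5,0,0,0,0.7],[0,0,-3.5,0,0,0,0.7],[0,0,-2.5,0,0,0,0.7],[0,0,-1.1,0,0,0,0.7]]}}

```text
time: 12.95
position: [0.5123, 0.2798, 0.1148]
tool_rot: [-2.104, -2.332, 0.009]
ft_force: [-0.3, -0.5, 0.3]
grip_width: 0.698
grip_force: 0.0
```

Request:
{"op": "step_arm", "data": {"force": 20, "targets": [[0,0,0,0,0,0,0.7],[0,0,0,0,0,0,0.7],[0,0,0,0,0,0,0.7],[0,0,0,0,0,0,0.4],[0,0,0,0,0,0,0.3]]}}

```text
time: 13.37
position: [0.5147, 0.2836, 0.1203]
tool_rot: [2.101, 2.334, 0.004]
ft_force: [-0.2, -0.0, -0.6]
grip_width: 0.618
grip_force: 0.0
```

Request:
{"op": "step_arm", "data": {"targets": [[0,0,0,0,0,0,0.25],[0,0,0,0,0,0,0.25],[0,0,0,0,0,0,0.25],[0,0,0,0,0,0,0.22],[0,0,0,0,0,0,0.22]]}}

```text
time: 13.78
position: [0.5137, 0.2831, 0.1186]
tool_rot: [2.101, 2.335, 0.0]
ft_force: [0.5, -0.1, 0.4]
grip_width: 0.27
grip_force: 0.0
```

Request:
{"op": "step_arm", "data": {"targets": [[0,0,0,0,0,0,0.22],[0,0,0,0,0,0,0.2],[0,0,0,0,0,0,0.18],[0,0,0,0,0,0,0.15],[0,0,0,0,0,0,0.1]]}}

```text
time: 14.2
position: [0.5139, 0.2831, 0.1186]
tool_rot: [2.102, 2.335, 0.001]
ft_force: [0.1, -0.4, 1.0]
grip_width: 0.159
grip_force: 20.0
```

Request:
{"op": "step_arm", "data": {"force": 45, "targets": [[0,0,0,0,0,0,0.05],[0,0,0,0,0,0,0.05],[0,0,0,0,0,0,0.05],[0,0,0,0,0,0,0.05],[0,0,0,0,0,0,0.05]]}}

```text
time: 14.62
position: [0.5138, 0.2831, 0.1187]
tool_rot: [2.102, 2.335, 0.001]
ft_force: [1.0, -0.0, -0.3]
grip_width: 0.156
grip_force: 45.0
```

Request:
{"op": "step_arm", "data": {"targets": [[0,0,0.4,0,0,0,0.05],[0,0,0.8,0,0,0,0.05],[0,0,1.2,0,0,0,0.05],[0,0,1.5,0,0,0,0.05],[0,0,1.8,0,0,0,0.05]]}}

```text
time: 15.03
position: [0.5126, 0.2827, 0.176]
tool_rot: [-2.101, -2.334, 0.004]
ft_force: [-0.5, -1.1, -4.3]
grip_width: 0.16
grip_force: 45.0
```

Request:
{"op": "step_arm", "data": {"targets": [[0,0,2,0,0,0,0.05],[0,0,2,0,0,0,0.05],[0,0,2,0,0,0,0.05],[0,0,1,0,0,0,0.05],[0,0,0.5,0,0,0,0.05]]}}

```text
time: 15.45
position: [0.5136, 0.2838, 0.2529]
tool_rot: [2.101, 2.335, 0.003]
ft_force: [-0.0, -0.2, -5.6]
grip_width: 0.155
grip_force: 45.0
```

Request:
{"op": "step_arm", "data": {"targets": [[0,0,0,0,0,0,0.05],[0,0,0,0,0,0,0.05],[0,0,0,0,0,0,0.05],[0,0,0,0,0,0,0.05],[0,0,0,0,0,0,0.05]]}}

```text
time: 15.87
position: [0.5132, 0.2828, 0.2495]
tool_rot: [-2.101, -2.335, 0.003]
ft_force: [0.9, 0.7, -5.0]
grip_width: 0.16
grip_force: 45.0
```

```bash
cat > lid.py <<'E'
from h import *
import pickle
def lid():
    g=grab('wrist'); s=g['s']; pickle.dump(g,open('wl.pkl','wb'))
    print(s['position'],s['tool_rot'],s['ft_force'],s['torque'],s['grip_width'],'ang',np.degrees(np.arctan2(s['tool_rot'][1],s['tool_rot'][0]))*2-90)
    R=cv2.Rodrigues(s['tool_rot'])[0]; T=(cloud(g)-s['position'])@R*1000
    m=(np.abs(T[...,1])<11)&(T[...,0]>20)&(T[...,0]<140)&(T[...,2]>-45)&(T[...,2]<-15)
    m=cv2.morphologyEx(m.astype(np.uint8),cv2.MORPH_OPEN,np.ones((3,3)))>0
    q=T[m]; print(len(q),'tool x',q[:,0].max(),'top z',np.median(q[:,2]))
    a=np.polyfit(q[:,0],q[:,2],1); print('z vs x slope deg',np.degrees(np.arctan(a[0])),'z at 0',a[1])
    b=[]
    for x in range(25,135,10):
        k=q[(q[:,0]>x)&(q[:,0]<x+10)]
        if len(k)>10: b.append((x+5,*np.percentile(k[:,1],[3,97]),np.median(k[:,2])))
    b=np.array(b); print(b.round(1)); return g,T
E
python3 - <<'E'
from lid import *
lid()
E
```

```text
[0.51321197 0.2827537  0.24953035] [-2.10095691 -2.33460727  0.00263092] [ 0.89697576  0.72320294 -4.9853005 ] [ 0.01145602 -0.11825885  0.03715889] 0.16032055016497365 ang -353.9692823349467
7490 tool x 118.41683180546667 top z -28.536452092957237
z vs x slope deg -0.0010167570795172527 z at 0 -28.424142271204627
[[ 30.   -8.2   5.2 -28.6]
 [ 40.   -8.    5.1 -28.6]
 [ 50.   -7.8   5.5 -28.5]
 [ 60.   -7.8   5.4 -28.5]
 [ 70.   -7.9   5.2 -28.6]
 [ 80.   -7.5   9.  -28.5]
 [ 90.   -7.8   9.2 -28.6]
 [100.   -7.8   8.3 -28.5]
 [110.   -7.7   5.3 -28.5]
 [120.   -7.2   4.7 -28.1]]
```

The lid is held upright with no tilt. It sits about 1.5 mm off-centre along its length, and its bore is about 95.8 mm below the TCP. Carrying it gently to above the hinge.

Request:
{"op": "step_arm", "data": {"targets": [[0.11,-1.0,0,0,0,0.07,0.05],[0.11,-1.5,0,0,0,0.07,0.05],[0.11,-2.0,0,0,0,0.07,0.05],[0.11,-2.5,0,0,0,0.07,0.05],[0.11,-2.5,0,0,0,0.07,0.05]]}}

```text
time: 16.33
position: [0.519, 0.1867, 0.2504]
tool_rot: [2.093, 2.343, -0.001]
ft_force: [0.6, -1.0, -5.0]
grip_width: 0.153
grip_force: 45.0
```

Request:
{"op": "step_arm", "data": {"targets": [[0.11,-2.5,0,0,0,0.07,0.05],[0.11,-2.5,0,0,0,0.07,0.05],[0.11,-2.5,0,0,0,0.07,0.05],[0.11,-2.5,0,0,0,0.07,0.05],[0.11,-2.5,0,0,0,0.07,0.05]]}}

```text
time: 16.75
position: [0.5243, 0.0611, 0.2506]
tool_rot: [2.087, 2.347, -0.001]
ft_force: [0.7, 0.3, -3.8]
grip_width: 0.154
grip_force: 45.0
```

Request:
{"op": "step_arm", "data": {"targets": [[0.11,-2.5,0,0,0,0.07,0.05],[0.11,-2.5,0,0,0,0.07,0.05],[0.11,-2.5,0,0,0,0.07,0.05],[0.11,-2.5,0,0,0,0.07,0.05],[0.11,-2.5,0,0,0,0.07,0.05]]}}

```text
time: 17.17
position: [0.5296, -0.0638, 0.2506]
tool_rot: [2.08, 2.354, -0.001]
ft_force: [0.7, 0.1, -4.8]
grip_width: 0.158
grip_force: 45.0
```

Request:
{"op": "step_arm", "data": {"targets": [[0.11,-2.5,0,0,0,0.07,0.05],[0.11,-2.5,0,0,0,0.07,0.05],[0.11,-2.5,0,0,0,0.07,0.05],[0.11,-2.5,0,0,0,0.07,0.05],[0.11,-2.5,0,0,0,0.07,0.05]]}}

```text
time: 17.58
position: [0.535, -0.1888, 0.2505]
tool_rot: [-2.073, -2.36, 0.001]
ft_force: [0.2, 0.7, -4.9]
grip_width: 0.157
grip_force: 45.0
```

Request:
{"op": "step_arm", "data": {"targets": [[0.11,-2.5,0,0,0,0.07,0.05],[0.11,-2.0,0,0,0,0.07,0.05],[0.11,-1.5,0,0,0,0.07,0.05],[0.11,-1.0,0,0,0,0.07,0.05],[0.11,-0.84,0,0,0,0.07,0.05]]}}

```text
time: 18.0
position: [0.5409, -0.2662, 0.2504]
tool_rot: [-2.066, -2.366, -0.0]
ft_force: [-0.2, 0.3, -4.8]
grip_width: 0.155
grip_force: 45.0
```

Request:
{"op": "step_arm", "data": {"targets": [[0,0,0,0,0,0,0.05],[0,0,0,0,0,0,0.05],[0,0,0,0,0,0,0.05],[0,0,0,0,0,0,0.05],[0,0,0,0,0,0,0.05]]}}

```text
time: 18.42
position: [0.5414, -0.2641, 0.2508]
tool_rot: [2.063, 2.369, 0.0]
ft_force: [-0.1, -0.6, -4.9]
grip_width: 0.156
grip_force: 45.0
```

```bash
python3 - <<'E'
from lid import *
g,T=lid()
P=cloud(g); c,s=np.cos(np.radians(7.7)),np.sin(np.radians(7.7))
d=P-[.5417,-.2671,0]; X=(d[...,0]*c+d[...,1]*s)*1000+52; Y=(-d[...,0]*s+d[...,1]*c)*1000; Z=P[...,2]*1000
for y in (50,70,90,110):
  k=(np.abs(Y-y)<6)&(np.abs(Z-80)<3)&(X>40); k2=(np.abs(Y-y)<6)&(np.abs(Z-87)<2.2)&(X<40)&(X>0)
  k3=(np.abs(Y-y)<6)&(Z>250)&(np.abs(X-52)<12)
  print(y,'deck back',np.percentile(X[k],98) if k.any() else '', 'rim',np.percentile(X[k2],[2,98]) if k2.any() else '','lid',np.percentile(X[k3],[3,97]) if k3.any() else '')
E
```

```text
[ 0.54144489 -0.26408391  0.25079013] [2.06346514e+00 2.36870356e+00 3.58282751e-04] [-0.0695871  -0.62531985 -4.88496356] [ 0.02164148 -0.05722978  0.01457156] 0.15631920160755267 ang 7.879349054451993
7475 tool x 118.15035758472453 top z -28.559109800574298
z vs x slope deg -0.0011975554949973286 z at 0 -28.456715961434913
[[ 30.   -8.2   5.3 -28.5]
 [ 40.   -8.    5.2 -28.6]
 [ 50.   -7.8   5.5 -28.6]
 [ 60.   -7.8   5.3 -28.5]
 [ 70.   -8.1   5.  -28.5]
 [ 80.   -7.5   9.  -28.6]
 [ 90.   -7.8   9.2 -28.7]
 [100.   -7.8   8.7 -28.6]
 [110.   -7.6   5.3 -28.5]
 [120.   -7.1   4.8 -28.2]]
50 deck back 84.1378266938004 rim [10.66231939 17.50876591] lid [44.11078514 57.20849531]
70 deck back 83.52783679029051 rim [11.22377227 16.91102835] lid [43.8545113  57.07725699]
90 deck back 84.26387658516867 rim [10.77361846 17.26899342] lid [44.07227035 60.97877672]
110 deck back 83.58245513865589 rim [10.3002147 16.7909304] lid [43.88985337 57.09157223]
```

Correcting for the camera's bias (known deck edge and rim against measured), the lid is within 0.5 mm in x. Small corrections, then down to just above the lugs for a side look.

Request:
{"op": "step_arm", "data": {"targets": [[0.06,-0.13,-0.5,0,0,-0.15,0.05],[0,0,-1.0,0,0,0,0.05],[0,0,-1.0,0,0,0,0.05],[0,0,-0.6,0,0,0,0.05],[0,0,-0.3,0,0,0,0.05]]}}

```text
time: 18.88
position: [0.5407, -0.2662, 0.2142]
tool_rot: [-2.067, -2.362, 0.001]
ft_force: [-0.0, 0.4, -5.7]
grip_width: 0.156
grip_force: 45.0
```

Request:
{"op": "step_arm", "data": {"targets": [[0,0,0,0,0,0,0.05],[0,0,0,0,0,0,0.05],[0,0,0,0,0,0,0.05],[0,0,0,0,0,0,0.05],[0,0,0,0,0,0,0.05]]}}

```text
time: 19.3
position: [0.542, -0.2667, 0.2171]
tool_rot: [2.068, 2.364, 0.0]
ft_force: [0.5, -0.7, -5.2]
grip_width: 0.159
grip_force: 45.0
```

```bash
python3 - <<'E'
from h import *
import pickle
g=grab('side'); s=g['s']; print(s['position'],s['tool_rot'],np.degrees(np.arctan2(s['tool_rot'][1],s['tool_rot'][0]))*2-90)
pickle.dump(g,open('s3.pkl','wb'))
save(g['im'][190:310,270:430],'s3.png',5)
E
```

```text
[ 0.54204908 -0.26670192  0.21713646] [2.06806786e+00 2.36353808e+00 3.55370363e-04] 7.628917520945308
```

View pics/s3.png

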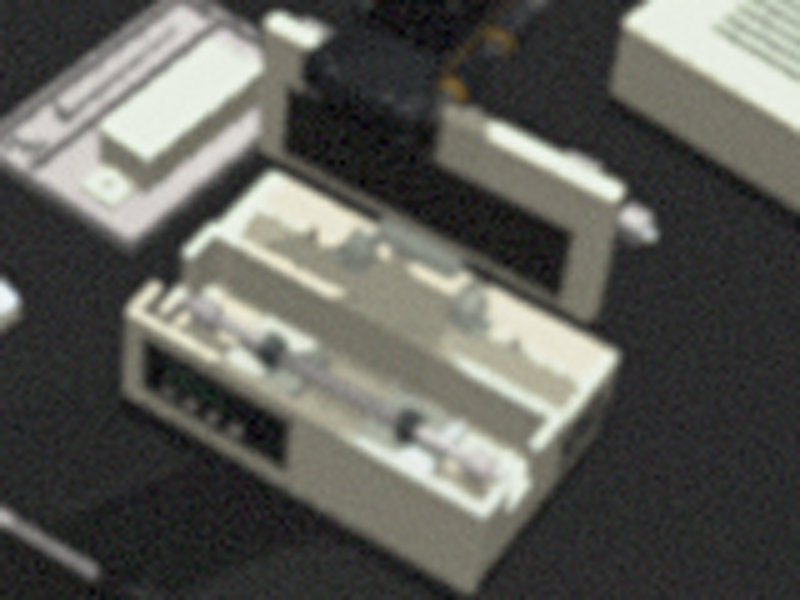

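The side view shows the black pad (430,170) facing the trough. The knuckle (425,245) is above and between the lugs (360,245) and (470,310), and the cover sits flat in the tray (180,100). Lowering slowly.

Request:
{"op": "step_arm", "data": {"targets": [[0,0.12,0,0,0,0,0.05],[0,0,-0.2,0,0,0,0.05],[0,0,-0.3,0,0,0,0.05],[0,0,-0.3,0,0,0,0.05],[0,0,-0.2,0,0,0,0.05]]}}

```text
time: 19.77
position: [0.5415, -0.2653, 0.2059]
tool_rot: [-2.068, -2.364, 0.0]
ft_force: [-0.7, -0.1, -4.5]
grip_width: 0.157
grip_force: 45.0
```

Request:
{"op": "step_arm", "data": {"targets": [[0,0,-0.2,0,0,0,0.05],[0,0,-0.3,0,0,0,0.05],[0,0,-0.3,0,0,0,0.05],[0,0,-0.2,0,0,0,0.05],[0,0,0,0,0,0,0.05]]}}

```text
time: 20.18
position: [0.5414, -0.2653, 0.1959]
tool_rot: [-2.068, -2.363, 0.0]
ft_force: [1.0, -0.3, -4.2]
grip_width: 0.154
grip_force: 45.0
```

Request:
{"op": "step_arm", "data": {"targets": [[0,0,-0.2,0,0,0,0.05],[0,0,-0.1,0,0,0,0.05],[0,0,0,0,0,0,0.05],[0,0,0,0,0,0,0.05],[0,0,0,0,0,0,0.05]]}}

```text
time: 20.6
position: [0.5418, -0.2654, 0.1937]
tool_rot: [2.069, 2.364, 0.0]
ft_force: [0.0, 0.0, -5.3]
grip_width: 0.159
grip_force: 45.0
```

Free of contact so far. Last 2.9 mm, then check with the wrist camera.

Request:
{"op": "step_arm", "data": {"targets": [[0,0,-0.1,0,0,0.1,0.05],[0,0,-0.1,0,0,0,0.05],[0,0,-0.08,0,0,0,0.05],[0,0,0,0,0,0,0.05],[0,0,0,0,0,0,0.05]]}}

```text
time: 21.02
position: [0.5417, -0.2654, 0.1907]
tool_rot: [-2.067, -2.366, 0.0]
ft_force: [0.8, 0.0, -4.3]
grip_width: 0.157
grip_force: 45.0
```

Request:
{"op": "step_arm", "data": {"targets": [[0,0,0,0,0,0,0.05],[0,0,0,0,0,0,0.05],[0,0,0,0,0,0,0.05],[0,0,0,0,0,0,0.05],[0,0,0,0,0,0,0.05]]}}

```text
time: 21.43
position: [0.5418, -0.2654, 0.1908]
tool_rot: [2.067, 2.366, 0.0]
ft_force: [-0.7, -0.2, -4.8]
grip_width: 0.158
grip_force: 45.0
```

```bash
python3 - <<'E'
from lid import *
g,T=lid()
P=cloud(g); c,s=np.cos(np.radians(7.7)),np.sin(np.radians(7.7))
d=P-[.5417,-.2671,0]; X=(d[...,0]*c+d[...,1]*s)*1000+52; Y=(-d[...,0]*s+d[...,1]*c)*1000; Z=P[...,2]*1000
for y in (50,70,90,110):
  k=(np.abs(Y-y)<6)&(np.abs(Z-80)<3)&(X>40); k2=(np.abs(Y-y)<6)&(np.abs(Z-87)<2.2)&(X<40)&(X>0)
  k3=(np.abs(Y-y)<6)&(Z>200)&(np.abs(X-52)<12)
  print(y,'deck back',np.percentile(X[k],98) if k.any() else '',np.median(Z[k]) if k.any() else '', 'rim',np.percentile(X[k2],[2,98]) if k2.any() else '','lid',np.percentile(X[k3],[3,97]) if k3.any() else '',np.median(Z[k3]) if k3.any() else '')
k=(np.abs(X)<90)&(Z>70)&(Z<95)&(Y>90)&(Y<150); print('heater +y end',np.percentile(Y[k],99),'lid end',np.percentile(Y[(Z>212)&(np.abs(X-52)<8)&(Y>60)&(Y<140)],99))
g=grab('side'); save(g['im'][190:310,270:430],'s4.png',5)
E
```

```text
[ 0.541778   -0.26540854  0.19080414] [2.06664416e+00 2.36598706e+00 6.82153639e-05] [-0.68751095 -0.18441262 -4.80973702] [ 0.0376196  -0.10455185  0.02245779] 0.15795135737043903 ang 7.726825173708946
7507 tool x 117.97897667747611 top z -28.540338271610114
z vs x slope deg -0.003169849338629849 z at 0 -28.44610761141906
[[ 30.   -8.2   5.3 -28.5]
 [ 40.   -8.    5.2 -28.6]
 [ 50.   -7.9   5.5 -28.6]
 [ 60.   -7.8   5.4 -28.5]
 [ 70.   -7.8   5.3 -28.6]
 [ 80.   -7.5   9.  -28.5]
 [ 90.   -7.8   9.2 -28.6]
 [100.   -7.7   8.7 -28.5]
 [110.   -7.6   5.3 -28.5]
 [120.   -7.5   4.8 -28.2]]
50 deck back 84.02901107934103 79.4287441353301 rim [10.94426828 17.45616268] lid [44.41085912 57.44343642] 219.35610852864093
70 deck back 84.39273024059662 79.28976330062744 rim [10.82476924 17.2454839 ] lid [44.20864832 57.55491761] 219.37646117090574
90 deck back 83.82515791060626 79.42799245196477 rim [10.65797398 17.07336337] lid [44.45050175 61.29322281] 219.41699849223863
110 deck back 83.97622077955917 79.3523883803616 rim [10.62782762 16.86506858] lid [44.40822724 57.54414049] 219.29510697394025
heater +y end 129.34906367449508 lid end 118.56925783633298
```

View pics/s4.png

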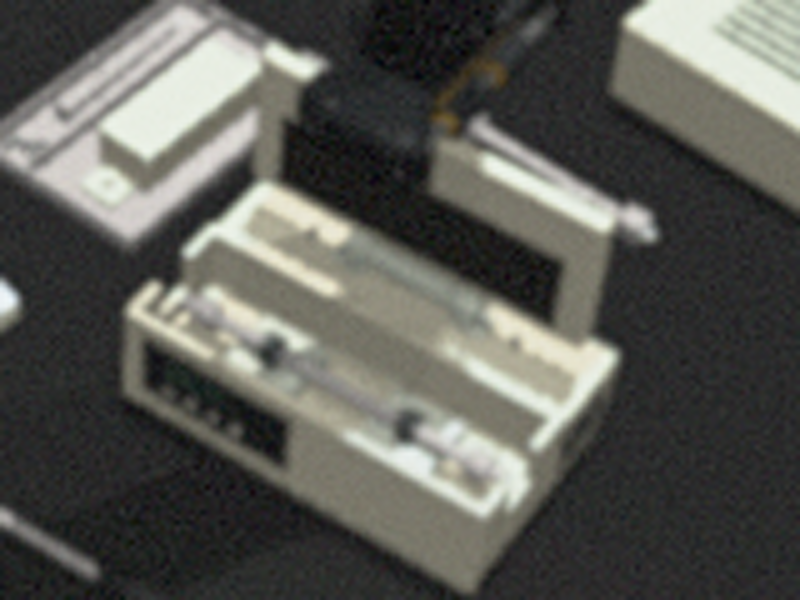

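The knuckle sits between the lugs at (415,275). Lid top to deck measures 140.0 mm (expected 140), x is within about 0.3 mm, and only the lid's weight is on the wrist. Handing in.

```bash
python3 -c "
from bench import ctrl
print(ctrl.close_job())"
```

```text
the job is handed in; nothing more can be done
None
```

I handed the job in: the cover lies flat and right way up in the tray's wide compartment, and the arm is holding the lid steady between the hinge lugs, pad towards the trough and bores in line to within about 0.5 mm by my measurements, not touching the heater.

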